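Draw a tube over the tray's front and shut the tray

ROBOT

A 7-joint arm with a two-finger parallel gripper is mounted at the origin on a cart in front of the work surface, level with it; the furniture and walls round the work are solid. World frame = base frame: x ahead of the robot, y to its left, z up, the work surface at z = 0. Lengths are in m, angles in rad, forces in N, time in s.
With the tool pointing down it reaches from about 0.4 to 0.9 m from the base axis. Payload 5.5 kg.
Tool frame: the origin (TCP) lies midway between the tips of the shut fingers; the grasp point (between the pads) lies 19 mm behind it (manip.grip_depth is the distance from the TCP to the grasp point, in m); z points along the fingers, y is the line along which they close (so a half turn about z gives the same grasp; the last joint's range is limited). The gripper opens to 92 mm and grips with 3 to 60 N. Pads are 19 mm wide; open, the fingers measure 130 mm over their backs; the gripper's body (75 mm by 190 mm) begins 47 mm behind the grasp point.
Start: joints at [1.567, 0.501, -0.427, 1.55, 0.221, 1.138, -0.21], TCP at [0.171, -0.627, 0.227] pointing down, gripper open.
Joint ranges: [-2.88, 2.88], [-0.31, 2.03], [-1.54, 1.56], [0.2, 2.42], [-1.41, 4.55], [0.19, 2.02], [-2.57, 2.57]. Speed limits (rad/s): [2.57, 2.57, 3.14, 3.14, 3.14, 3.14, 3.14].

INTERFACE

Orientations are given as a unit quaternion [x, y, z, w].
In Python, from bench import manip, effector, viewer gives the robot as it stands. Calls block until the motion is done:
- manip.move_pose(position, orientation): joint-space move of the TCP to a pose.
- manip.servo_line(position, ori=None, vel=0.15): straight line of the TCP; ori=None keeps the orientation; vel is the mean speed in m/s.
- manip.movej(angles): joint-space move.
- effector.open_jaws() and effector.close(f_grip=None): open the fingers fully, or close them until they stop; f_grip is the grip in N (None keeps the last).
- manip.sleep(seconds).
- manip.solve_ik(position, orientation): joint angles nearest the present ones, or None.
- viewer.get_image(name): name is "side" or "top"; returns the picture (400x640x3 uint8, red, green, blue); there is no depth.
- viewer.get_calibration(name): a dict with "vfov" (degrees; the focal length in pixels is half the picture's height over the tangent of half this angle, whatever the lens; pixels are square), "cx", "cy" (the principal point, pixels), "dist_coeffs" ([k1, k2, p1, p2, k3] as OpenCV has them; the pictures are not rectified), "eye" and "attitude" of the camera in the world. Camera axes: x right, y down, z forward; pixel columns grow to the right and rows downward; lengths in m; the calibration is good to about 2 mm. A picture is of the moment at which its call begins. get_calibration takes no time and is no camera call.
A pose or a line that the arm cannot do raises manip.PlanningError and nothing moves.
- manip.hand_in(): hands the job in; it is judged then, once.
Readings, each from a call of its own:
- manip.current_clock(): time.
- manip.current_q(): joint angles.
- manip.current_joint_velocities(): joint speeds.
- manip.current_tau(): joint torques, N m.
- manip.current_tool_pos(): TCP position.
- manip.current_tcp_rot(): TCP orientation.
- manip.current_force(): force on the tool from outside, world axes, zero at the start.
- manip.current_wrist_torque(): the same for the moment, N m.
- manip.current_finger_gap(): finger opening in m.
- manip.current_gripper_force(): force on a finger pad.
Only numpy, scipy, OpenCV 4.12 (cv2) and the standard library are available. Lean on these libraries where they do the work, as an engineer would, in place of code of your own. Each camera call takes 0.05 s, during which the arm holds its last target. There are 200 camera calls.

TASK

Take the dark tube out of the half-open sliding tray of the grey rack: lift its outer end over the tray's front board while the other end is still under the rack's roof, and draw the tube out endwise. Set it down on the cork mat, lying wholly on the mat, without dropping it, and push the tray fully home. Leave the other things where they are.

Things in the scene. Friction and masses are not known exactly. Their poses are not given: they have to be found in the camera images.
- rack: Grey sheet-metal rack fixed on the bench, 205 long (x) x 144 wide (y) x 81 mm high, open only at its -x end (the mouth). Origin on the bench, 100 mm from the mouth and 105 mm from the closed back; x points from mouth to back, z up. Roof 6 mm thick, underside 75 mm above the bench. A plywood tray slides out of the mouth towards -x.
- tray_front (a point): Centre of the outer face of the tray's front board, moves with the tray; axes as the rack's (-x outwards). The board is 136 wide and 10 mm thick, from 7 to 37 mm above the bench: its top is the lip to clear.
- tray_floor (a point): Middle of the tray's floor, 11 mm above the bench, moves with the tray. Inside, the tray is 195 long (x) and 116 mm wide; side walls 6 mm thick, their top 29 mm above the bench. Two bearer strips along the floor, 12 mm high, outer edges 12.5 mm either side of the middle, carry the tube.
- tray (a joint): How far the tray is out, in m: 0 = fully home (front board against the rack's mouth), 0.105 = outer stop. Slides stiffly (about 1.5 N) and stays where it is left. It starts out 0.08 to 0.10.
- tube_mid (a point): Centre of the loose dark anodised tube, 150 mm long, 30 mm in diameter, about 0.17 kg, small cross holes near one end. y runs along its axis, towards its far end. It lies along the tray on the bearer strips, axis about 36 mm above the bench, near end just inside the front board; 60 to 75 mm of it is out of the mouth, the rest under the roof.
- near_end (a point): Centre of the tube's end face next to the tray's front board (on the tube's axis).
- far_end (a point): Centre of the tube's other end face, inside the rack at the start, 150 mm from near_end.
- mat: Cork mat fixed on the bench, 150 (x) x 200 (y) x 4 mm thick, its long side roughly in line with the tray; origin at the centre of its underside.
- tape_roll_mid (a point): Bystander: roll of cream tape, 96 mm across, 48 mm high; its centre.
- pigment_jar_mid (a point): Bystander: brown jar with white cap, 53 mm across, 74 mm high; its centre.
- ball_adapter_mid (a point): Bystander: pale ball adapter with round foot, 43 mm across, 36 mm high; its centre.

How it is judged:
By the outcome, as a careful person would: the job done as asked, in the order asked, and still so for the second after the job is handed in, with the robot touching nothing.
It also fails if it takes over 51 s, if anything falls off the work surface, if the arm or the gripper's body presses on something with over 40 N, if the wrist force passes 120 N, or if a joint passes its speed limit or range.

## Working session

There is one attempt and no reset: what is moved stays moved. The work goes in short steps, each a Python script; the robot and the scene stay as the last script left them, time stands still between calls to the robot, and variables do not carry over. Pictures are saved under pics/ and viewed, at most 10 in all, crops included, and the job is handed in when it is done.

```bash
ls; mkdir -p pics
python3 - <<'E'
from bench import manip,effector,viewer
import cv2
for n in("top","side"):
    print(n,viewer.get_calibration(n)); cv2.imwrite(f"pics/{n}0.png",viewer.get_image(n)[:,:,::-1])
print(manip.current_clock(),manip.current_tcp_rot(),manip.grip_depth)
E
```

```text
pics
top {'vfov': 51.76650099231671, 'cx': 326.4215894808755, 'cy': 200.84884891184709, 'dist_coeffs': array([-0.08092329,  0.        ,  0.        ,  0.        ,  0.        ]), 'eye': array([0.3248598 , 0.07872571, 1.1491867 ]), 'attitude': array([ 0.70800408, -0.70041959,  0.06745878, -0.05993282])}
side {'vfov': 57.67904706073329, 'cx': 320.32640776851156, 'cy': 201.86031795059472, 'dist_coeffs': array([0.01844504, 0.        , 0.        , 0.        , 0.        ]), 'eye': array([0.2361005 , 0.84176285, 0.65544832]), 'attitude': array([-0.16747636,  0.87582272, -0.44612094,  0.07656593])}
0.1 [ 9.91116699e-01  1.32992141e-01 -8.99874826e-05 -8.78369700e-04] 0.0188
```

View pics/top0.png

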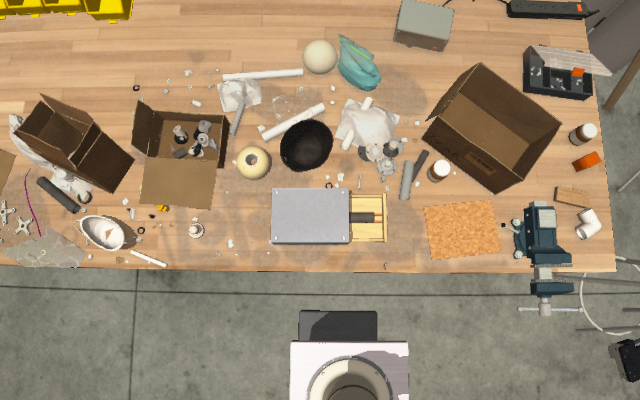

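View pics/side0.png

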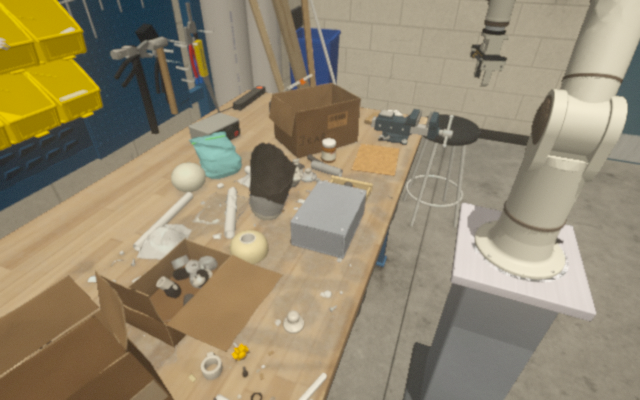

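The top view shows the rack's roof at columns 271-350, rows 188-244, with its mouth to the right. The tray front is near column 386, the tube at (350-375, 217) and the mat around (462, 230). Next I'll measure these.

```bash
cat > h.py <<'E'
import numpy as np, cv2
from scipy.spatial.transform import Rotation as R
from bench import manip,effector,viewer
def cam(n):
    c=viewer.get_calibration(n); f=200/np.tan(np.radians(c['vfov'])/2)
    return np.array([[f,0,c['cx']],[0,f,c['cy']],[0,0,1.]]),c['dist_coeffs'],np.array(c['eye']),R.from_quat(c['attitude']).as_matrix()
def px2w(n,pts,z):
    K,d,e,A=cam(n)
    u=cv2.undistortPoints(np.array(pts,float).reshape(-1,1,2),K,d)[:,0]
    r=np.c_[u,np.ones(len(u))]@A.T
    return e+r*((z-e[2])/r[:,2])[:,None]
def w2px(n,P):
    K,d,e,A=cam(n); Rc=A.T
    return cv2.projectPoints(np.array(P,float).reshape(-1,1,3),cv2.Rodrigues(Rc)[0],-Rc@e,K,d)[0][:,0]
E
python3 - <<'E'
from h import *
im=cv2.imread("pics/top0.png"); hsv=cv2.cvtColor(im,cv2.COLOR_BGR2HSV)
def box(mask,x0,x1,y0,y1):
    m=np.zeros_like(mask); m[y0:y1,x0:x1]=mask[y0:y1,x0:x1]
    m=cv2.morphologyEx(m,cv2.MORPH_OPEN,np.ones((3,3)))
    c=max(cv2.findContours(m,0,2)[0],key=cv2.contourArea)
    return cv2.boxPoints(cv2.minAreaRect(c)),cv2.contourArea(c)
H,S,V=cv2.split(hsv)
def rep(name,b,z):
    w=px2w("top",b[0],z); print(name,b[1],b[0].round(1).tolist(),'\n',w.round(4).tolist(),'mid',w.mean(0).round(4),'sides',np.linalg.norm(w-np.roll(w,1,0),axis=1).round(4))
rep('roof',box(((S<60)&(V>90)).astype(np.uint8)*255,262,356,180,252),.081)
rep('tube',box((V<90).astype(np.uint8)*255,350,384,200,232),.045)
rep('mat',box(((S>125)).astype(np.uint8)*255,415,508,192,266),.004)
cv2.imwrite("pics/c0.png",cv2.resize(im[175:260,260:400],None,fx=5.5,fy=5.5,interpolation=cv2.INTER_CUBIC))
cv2.imwrite("pics/c1.png",cv2.resize(im[150:265,400:550],None,fx=5,fy=5,interpolation=cv2.INTER_CUBIC))
E
```

```text
roof 4164.0 [[269.0, 188.0], [349.0, 188.0], [349.0, 243.0], [269.0, 243.0]] 
 [[0.5526, 0.2207, 0.081], [0.5551, 0.0087, 0.081], [0.4095, 0.0087, 0.081], [0.4071, 0.2158, 0.081]] mid [0.4811 0.1135 0.081 ] sides [0.1455 0.212  0.1456 0.2071]Traceback (most recent call last):
  File "<stdin>", line 12, in <module>
  File "<stdin>", line 6, in box
ValueError: max() iterable argument is empty
```

Run:
```python
from h import *
im=cv2.imread("pics/top0.png"); V=cv2.cvtColor(im,cv2.COLOR_BGR2HSV)
print(V[217,344:392].tolist()); print(V[206:230,362].tolist()); print(V[230,420:508:6].tolist())
cv2.imwrite("pics/c0.png",cv2.resize(im[175:260,260:400],None,fx=5.5,fy=5.5,interpolation=cv2.INTER_CUBIC))
cv2.imwrite("pics/c1.png",cv2.resize(im[150:265,400:550],None,fx=5,fy=5,interpolation=cv2.INTER_CUBIC))
```

```text
[[0, 5, 192], [0, 4, 190], [15, 3, 187], [0, 4, 190], [20, 4, 184], [15, 23, 68], [17, 37, 62], [12, 39, 110], [15, 41, 111], [16, 43, 112], [16, 44, 110], [17, 37, 110], [15, 45, 113], [15, 42, 108], [15, 44, 105], [16, 45, 107], [15, 47, 108], [13, 42, 109], [13, 43, 106], [13, 42, 109], [11, 47, 109], [20, 49, 105], [16, 50, 108], [15, 46, 111], [14, 46, 112], [13, 41, 111], [15, 42, 109], [11, 44, 111], [17, 46, 110], [16, 56, 113], [17, 111, 173], [23, 95, 250], [23, 98, 250], [23, 97, 250], [23, 96, 250], [23, 95, 251], [23, 98, 250], [21, 104, 247], [17, 116, 149], [17, 115, 158], [22, 100, 247], [20, 105, 243], [18, 115, 218], [14, 60, 132], [14, 82, 180], [15, 78, 180], [15, 78, 176], [15, 78, 173]]
[[22, 103, 244], [22, 99, 247], [23, 99, 248], [22, 96, 250], [22, 100, 250], [20, 109, 237], [17, 105, 151], [14, 46, 84], [17, 43, 94], [17, 45, 101], [19, 43, 102], [13, 43, 106], [17, 48, 107], [16, 43, 101], [15, 39, 92], [11, 49, 84], [17, 83, 104], [20, 111, 234], [23, 98, 250], [23, 96, 250], [23, 95, 249], [23, 100, 249], [23, 98, 249], [22, 99, 248]]
[[15, 98, 183], [16, 102, 209], [15, 150, 225], [16, 143, 239], [16, 148, 228], [15, 144, 233], [15, 147, 221], [15, 151, 218], [16, 146, 233], [15, 149, 222], [15, 150, 212], [16, 147, 232], [15, 152, 201], [15, 101, 215], [15, 92, 203]]
```

View pics/c0.png

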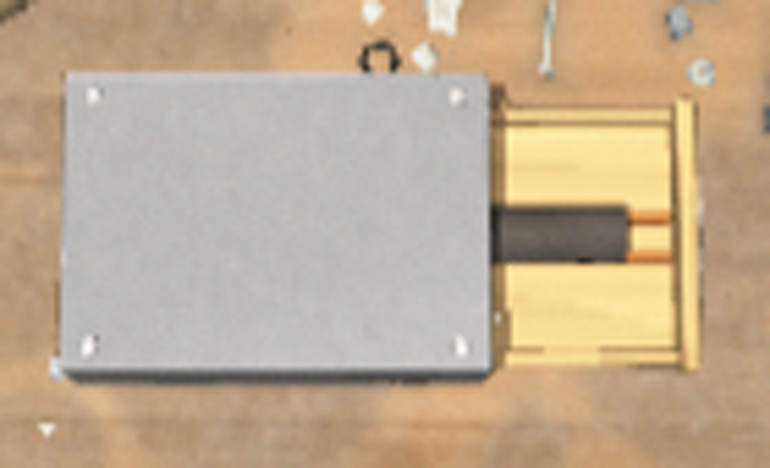

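View pics/c1.png

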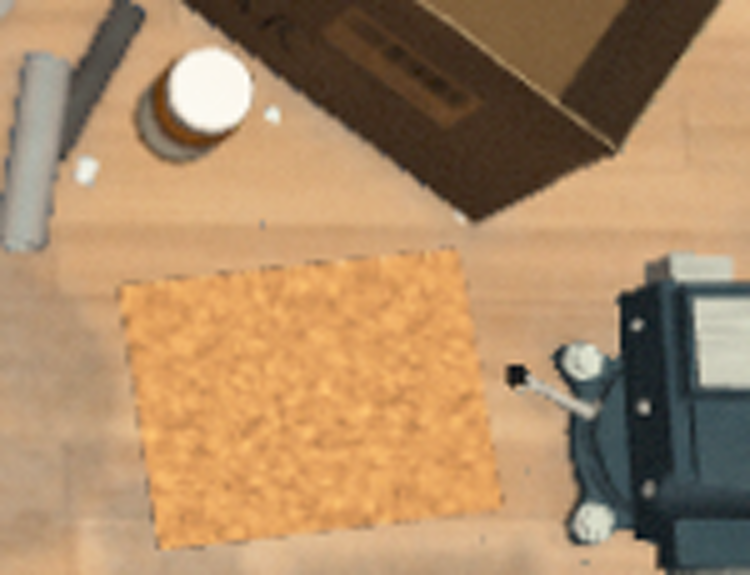

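c0 shows the mouth edge at crop column 490. The tube is at columns 495-630 and rows 206-262, and the front board's top at columns 675-697. c1 shows the mat corners at about (120,285), (460,248), (500,505) and (160,548).

Run:
```python
from h import *
a=lambda p:(np.array(p,float)+.5)/5.5-.5+[260,175]
b=lambda p:(np.array(p,float)+.5)/5-.5+[400,150]
P=lambda s,p,z:print(s,px2w("top",p,z).round(4).tolist())
P('roof',a([[67,74],[488,74],[490,370],[62,370]]),.081)
P('tube end edges',a([[629,206],[629,262]]),.036)
P('tube mouth edges',a([[500,207],[500,262]]),.036)
P('end top',a([[629,234]]),.048)
P('board outer top',a([[692,99],[698,370]]),.037)
P('board inner top',a([[675,107],[681,370]]),.037)
m=px2w("top",b([[120,285],[460,248],[500,505],[160,548]]),.004); print('mat',m.round(4).tolist(),m.mean(0).round(4))
P('box corner z0,z.15',b([[475,220]]),0);P('',b([[475,220]]),.15); P('jar',b([[210,90]]),.074); P('vise',b([[515,375],[620,300]]),.1)
print(manip.current_tool_pos(),manip.current_q().round(3))
from itertools import product
for yaw in (90,-90):
  for t in (0,10):
    for xy in ((.48,-.04,.05),(.48,-.2,.1),(.43,-.36,.05),(.48,-.12,.025)):
      q=(R.from_euler('x',-t,degrees=True)*R.from_euler('z',yaw,degrees=True)*R.from_euler('x',180,degrees=True)).as_quat()
      s=manip.solve_ik(xy,q); print(yaw,t,xy,None if s is None else np.round(s,2))
```

```text
roof [[0.5525, 0.2134, 0.081], [0.5549, 0.0105, 0.081], [0.4124, 0.0095, 0.081], [0.4101, 0.2111, 0.081]]
tube end edges [[0.4983, -0.0627, 0.036], [0.4702, -0.0624, 0.036]]
tube mouth edges [[0.4971, 0.0017, 0.036], [0.4696, 0.0017, 0.036]]
end top [[0.4825, -0.061, 0.048]]
board outer top [[0.5529, -0.0949, 0.037], [0.4169, -0.0958, 0.037]]
board inner top [[0.5487, -0.0862, 0.037], [0.4168, -0.0874, 0.037]]
mat [[0.5205, -0.2084, 0.004], [0.5442, -0.4079, 0.004], [0.3969, -0.4224, 0.004], [0.3724, -0.2265, 0.004]] [ 0.4585 -0.3163  0.004 ]
box corner z0,z.15 [[0.5616, -0.4196, 0.0]]
 [[0.5307, -0.3546, 0.15]]
jar [[0.6166, -0.2441, 0.074]]
vise [[0.4586, -0.3927, 0.1], [0.4989, -0.453, 0.1]]
[ 0.17113945 -0.62640069  0.2257657 ] [ 1.567  0.502 -0.427  1.551  0.221  1.138 -0.21 ]
90 0 (0.48, -0.04, 0.05) [ 0.68  0.58 -0.79  2.08  0.63  0.73 -0.52]
90 0 (0.48, -0.2, 0.1) [ 1.03  0.57 -0.87  1.97  0.57  0.87 -0.15]
90 0 (0.43, -0.36, 0.05) [ 1.15  0.65 -0.66  1.89  0.54  0.79  0.2 ]
90 0 (0.48, -0.12, 0.025) [ 0.83  0.66 -0.8   2.06  0.72  0.73 -0.43]
90 10 (0.48, -0.04, 0.05) [ 0.55  0.6  -0.8   2.09  0.84  0.85 -0.81]
90 10 (0.48, -0.2, 0.1) [ 0.91  0.53 -0.84  2.02  0.76  0.88 -0.39]
90 10 (0.43, -0.36, 0.05) [ 1.01  0.58 -0.57  1.99  0.74  0.7  -0.06]
90 10 (0.48, -0.12, 0.025) [ 0.67  0.63 -0.74  2.09  0.9   0.78 -0.69]
-90 0 (0.48, -0.04, 0.05) [-0.62  0.58  0.8   2.12 -0.66  0.7  -2.51]
-90 0 (0.48, -0.2, 0.1) [-0.02  0.44  0.44  2.   -0.27  0.76 -2.56]
-90 0 (0.43, -0.36, 0.05) [-0.02  0.75  0.9   1.93 -0.79  0.86 -1.83]
-90 0 (0.48, -0.12, 0.025) [-0.52  0.72  0.9   2.1  -0.86  0.75 -2.19]
-90 10 (0.48, -0.04, 0.05) [ 0.86  0.96 -1.31  2.08  1.2   1.23  2.09]
-90 10 (0.48, -0.2, 0.1) [-0.51  0.56  0.93  2.07 -0.44  0.7  -2.48]
-90 10 (0.43, -0.36, 0.05) [ 0.3   0.52  0.31  2.02 -0.01  0.53 -2.57]
-90 10 (0.48, -0.12, 0.025) [-0.58  0.67  0.81  2.13 -0.56  0.57 -2.56]
```

```bash
cat >> h.py <<'E'
def ori(t=0,yaw=0): # t: pitch raising -y end; yaw: extra turn about world z (deg)
    return (R.from_euler('z',yaw,degrees=True)*R.from_euler('x',-t,degrees=True)*R.from_euler('z',90,degrees=True)*R.from_euler('x',180,degrees=True)).as_quat()
def st(s=''):
    print(s,'t',round(manip.current_clock(),2),'p',manip.current_tool_pos().round(4),'F',np.round(manip.current_force(),1),'gap',round(manip.current_finger_gap(),4),'gf',np.round(manip.current_gripper_force(),1))
E
python3 - <<'E'
from h import *
manip.servo_line([.35,-.35,.32],vel=.35);st()
manip.move_pose([.484,-.040,.15],ori(0,.4));st()
manip.servo_line([.484,-.040,.0335],vel=.12);st('down')
effector.close(f_grip=3);st('closed')
cv2.imwrite("pics/s1.png",viewer.get_image("side")[110:280,230:430,::-1].repeat(3,0).repeat(3,1))
E
```

```text
t 1.23 p [ 0.3485 -0.3513  0.3194] F [-0.1 -1.   0.5] gap 0.0917 gf 0.0
 t 2.63 p [ 0.4843 -0.0419  0.1502] F [-0.2 -0.3 -0. ] gap 0.0919 gf 0.0
down t 3.75 p [ 0.4846 -0.04    0.0341] F [-0.1  0.2 -0.1] gap 0.0916 gf 0.0
closed t 4.74 p [ 0.4847 -0.04    0.0337] F [ 1.7 -0.5 -0.4] gap 0.0302 gf 3.0
```

View pics/s1.png

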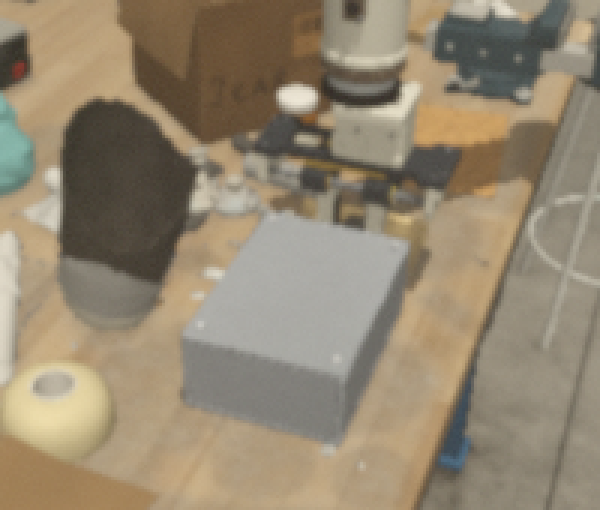

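The gap is 30.2 mm, so the jaws are on the tube's diameter. Next: slide down, grip firmly, tilt about the far end and draw the tube out.

Run:
```python
from h import *
manip.servo_line([.484,-.040,.0205],vel=.04);st('slid')
effector.close(f_grip=50);st('grip')
p0=manip.current_tool_pos(); F=np.array([p0[0],.0875,.036])
ok=True
for t in (3,6,9):
    p=F+R.from_euler('x',-t,degrees=True).apply(p0-F)+[0,0,.0015]
    manip.servo_line(p,ori(t,.4),vel=.03);st(f'tilt{t}')
    if np.linalg.norm(manip.current_force())>15: ok=False;print('STOP');break
if ok:
    d=R.from_euler('zx',[.4,0],degrees=True).apply(R.from_euler('x',-9,degrees=True).apply([0,-1,0]))
    for s in (.03,.06,.1,.15,.205):
        manip.servo_line(p+d*s,ori(9,.4),vel=.08);st(f'draw{s}')
        if np.linalg.norm(manip.current_force())>15: print('STOP');break
cv2.imwrite("pics/t2.png",viewer.get_image("top")[:,:,::-1])
s=viewer.get_image("side")[:,:,::-1].copy()
P=px2w("top",[[503,225]]*6,0)
pts=np.vstack([px2w("top",[[503,225]],z) for z in (0,.03,.06,.09,.12)]);print(pts.round(3).tolist())
q=w2px("side",pts);print(q.round(1).tolist())
sc=cv2.resize(s[100:210,300:450],None,fx=5,fy=5,interpolation=cv2.INTER_CUBIC)
for u in q: cv2.circle(sc,tuple(int(v) for v in (u-[300,100])*5),3,(0,0,255),-1)
cv2.imwrite("pics/s2.png",sc)
t=cv2.imread("pics/t2.png");cv2.imwrite("pics/t2c.png",cv2.resize(t[160:270,340:500],None,fx=5,fy=5))
```

```text
slid t 5.27 p [ 0.4848 -0.0397  0.0206] F [5.  0.4 2.4] gap 0.0299 gf 3.0
grip t 5.48 p [ 0.4846 -0.0398  0.0207] F [ 4.3 -0.2  1.4] gap 0.0294 gf 50.0
tilt3 t 5.92 p [ 0.4831 -0.0402  0.0284] F [ 0.4 -0.4 -2.1] gap 0.0289 gf 50.0
tilt6 t 6.29 p [ 0.4843 -0.0405  0.0354] F [ 0.1 -0.  -2.3] gap 0.0289 gf 50.0
tilt9 t 6.67 p [ 0.4846 -0.0405  0.0422] F [-1.   0.3 -2.3] gap 0.029 gf 50.0
draw0.03 t 7.19 p [ 0.4847 -0.0706  0.0469] F [ 0.4 -0.5 -1.7] gap 0.0291 gf 50.0
draw0.06 t 7.72 p [ 0.485  -0.0997  0.0517] F [-0.3  0.3 -2.5] gap 0.0286 gf 50.0
draw0.1 t 8.37 p [ 0.4853 -0.139   0.0579] F [-0.3 -0.3 -1.1] gap 0.0288 gf 50.0
draw0.15 t 9.14 p [ 0.4857 -0.1882  0.0657] F [ 0.1  0.5 -2.1] gap 0.0291 gf 50.0
draw0.205 t 9.98 p [ 0.486  -0.2424  0.0743] F [-0.2  0.6 -2.1] gap 0.0291 gf 50.0
[[0.47, -0.439, 0.0], [0.466, -0.425, 0.03], [0.463, -0.412, 0.06], [0.459, -0.398, 0.09], [0.455, -0.385, 0.12]]
[[380.4, 144.9], [381.4, 139.5], [382.5, 133.9], [383.6, 128.1], [384.8, 122.0]]
```

View pics/s2.png

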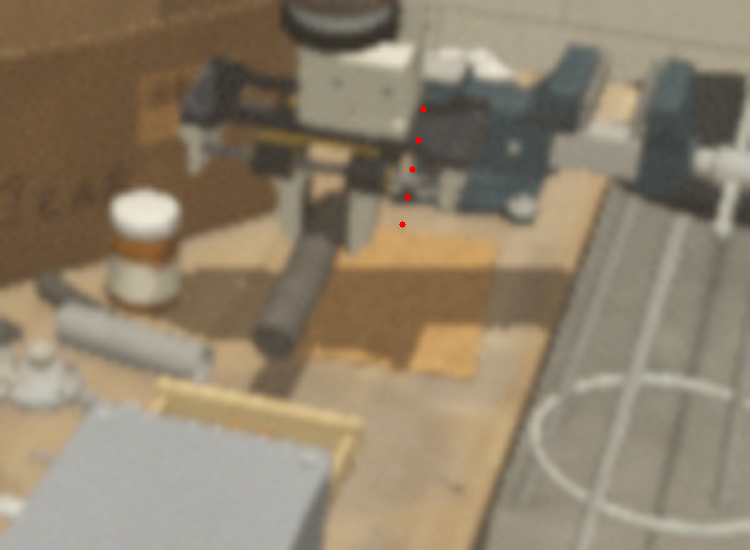

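View pics/t2c.png

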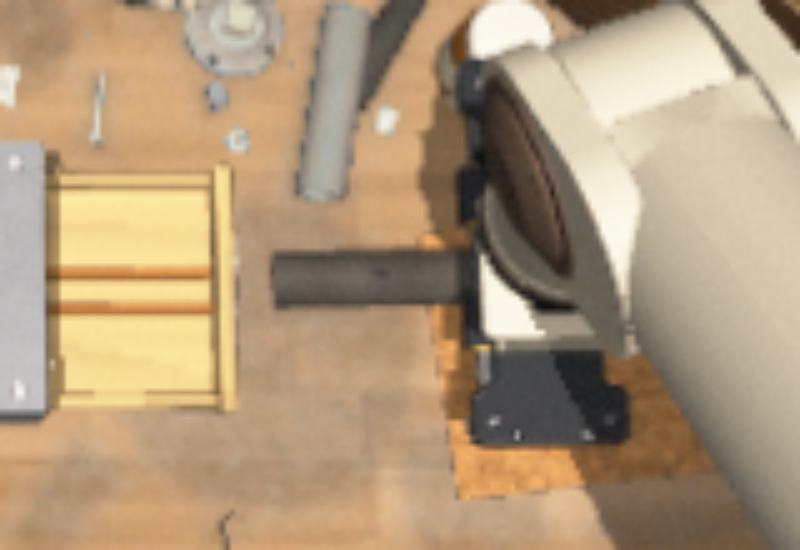

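Top view: the tube is clear of the lip, with its far end at about (394,216) and still held firmly. Side view: the vise handle is low, about 4 cm. Next I'll check the tube's position in the grip and take it above the mat.

Run:
```python
from h import *
print('far end seen',px2w("top",[[394.4,215.8]],.075).round(4),'expected y -.114')
y=7.1; u=np.array([np.sin(np.radians(y)),-np.cos(np.radians(y)),0]) # tube's near-end direction
n=np.array([u[1],-u[0],0])  # towards robot (-x)
C=np.array([.4585,-.3163,0])+n*.025-u*.008; print('C',C,n)
G=C+u*.0525; print('tcp',G)
manip.servo_line([G[0],G[1],.06],ori(0,y),vel=.12);manip.sleep(.2);st('above')
t=viewer.get_image("top")[:,:,::-1];s=viewer.get_image("side")[:,:,::-1]
a=cv2.resize(t[190:270,400:500],None,fx=5,fy=5);b=cv2.resize(s[120:200,330:430],None,fx=5,fy=5)
cv2.imwrite("pics/c3.png",np.vstack([a,b])[:600] if False else cv2.resize(np.hstack([a,b]),(800,320)))
```

```text
far end seen [[ 0.4828 -0.1118  0.075 ]] expected y -.114
C [ 0.43270289 -0.31145138  0.        ] [-0.99233194 -0.12360148  0.        ]
tcp [ 0.43919197 -0.36354881  0.        ]
above t 11.52 p [ 0.4397 -0.3627  0.0602] F [-0.2 -0.5 -1.8] gap 0.0292 gf 50.0
```

View pics/c3.png

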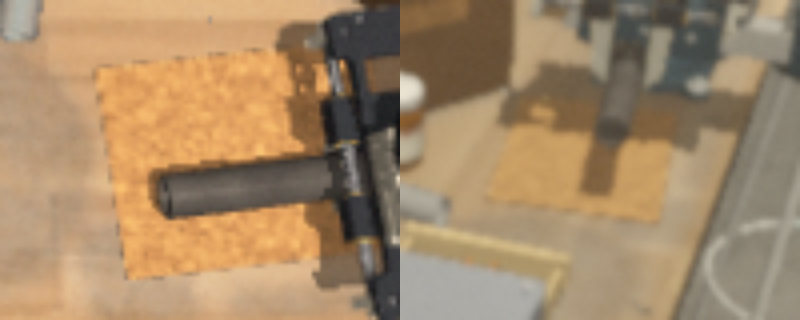

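The tube is level over the mat, with its far end about 20 mm inside the mat's edge. Lowering by feel.

Run:
```python
from h import *
p=np.array([.4392,-.3635,.012])
manip.servo_line(p,vel=.08);manip.sleep(.2);st('low')
f0=np.mean([manip.current_force()[2] for _ in range(5)])
while p[2]>.002:
    p[2]-=.0007; manip.servo_line(p,vel=.03); manip.sleep(.1)
    f=np.mean([manip.current_force()[2] for _ in range(5)])
    if f-f0>2: break
st(f'contact {f-f0:.1f}')
effector.close(f_grip=4);st('ease');manip.sleep(.2)
effector.open_jaws();st('open')
manip.servo_line([p[0],p[1],.13],vel=.1);st('up')
```

```text
low t 12.57 p [ 0.4396 -0.3638  0.0126] F [-0.1 -0.3 -1.3] gap 0.0292 gf 50.0
contact 7.3 t 16.77 p [ 0.4393 -0.3636  0.0044] F [-1.9  0.4  5.9] gap 0.0289 gf 53.9
ease t 16.98 p [ 0.4394 -0.3636  0.0044] F [-1.1  0.3  6.2] gap 0.03 gf 9.2
open t 18.27 p [ 0.441  -0.3637  0.0044] F [4.3 0.5 5.2] gap 0.092 gf 2.8
up t 19.69 p [ 0.4387 -0.3633  0.1293] F [ 0.8  0.2 -0. ] gap 0.0917 gf 0.0
```

Run:
```python
from h import *
manip.servo_line([.46,-.24,.2],ori(0,0),vel=.2)
manip.servo_line([.484,-.145,.14],vel=.2)
effector.close(f_grip=20)
manip.servo_line([.484,-.145,.026],vel=.12);manip.sleep(.1);st('low')
t=viewer.get_image("top")[:,:,::-1]
cv2.imwrite("pics/c4.png",cv2.resize(t[180:270,260:510],(800,288),interpolation=cv2.INTER_CUBIC))
y=-.115; manip.servo_line([.484,y,.026],vel=.08)
while y<.01:
    y+=.008 if y<-.022 else .002
    manip.servo_line([.483,y,.026],vel=.05)
    f=np.array(manip.current_force()); print(round(y,3),manip.current_tool_pos()[1].round(4),f.round(1))
    if abs(f[1])>12: break
manip.sleep(.2);st('end')
```

```text
low t 23.93 p [ 0.4847 -0.1453  0.0268] F [0.1 0.7 1.3] gap 0.0005 gf 0.0
-0.107 -0.1068 [ 0.6 -0.3  0.8]
-0.099 -0.0983 [ 0.7 -0.3 -0.1]
-0.091 -0.0902 [1.2 0.  0.1]
-0.083 -0.0822 [ 0.6 -0.4 -0.4]
-0.075 -0.0742 [ 0.1 -0.   0. ]
-0.067 -0.0663 [-0.2 -0.2  0.2]
-0.059 -0.0582 [ 0.5 -0.5 -0.2]
-0.051 -0.0502 [-1.   0.5 -0.6]
-0.043 -0.0423 [-0.9 -0.2  0.8]
-0.035 -0.0342 [-0.1 -0.3  0.1]
-0.027 -0.0262 [-0.3  0.4  0.3]
-0.019 -0.0182 [-0.   0.1  0. ]
-0.017 -0.0168 [-0.3 -0.7 -0.4]
-0.015 -0.015 [ 0.7 -0.8 -0.3]
-0.013 -0.0135 [-0.  -3.8  0.2]
-0.011 -0.0135 [ 0.2 -7.9  1.4]
-0.009 -0.0134 [ -0.6 -11.4   3.1]
-0.007 -0.0133 [  0.  -15.5   5. ]
end t 29.9 p [ 0.4829 -0.0134  0.026 ] F [  0.4 -15.    4.4] gap 0.0005 gf 7.7
```

View pics/c4.png

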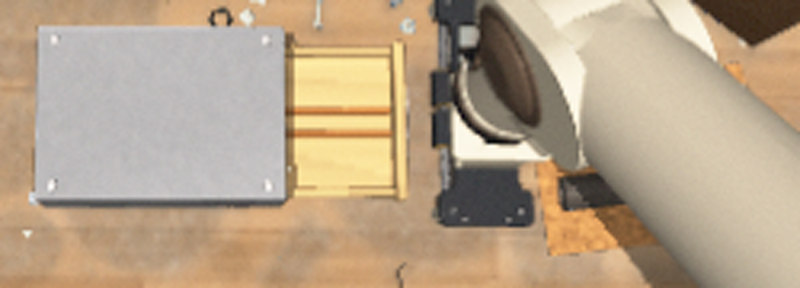

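The push ran into a hard stop close to where the fully home position should be. Backing off and checking.

Run:
```python
from h import *
manip.servo_line([.483,-.06,.03],vel=.12)
manip.servo_line([.483,-.06,.2],vel=.2)
manip.servo_line([.35,.0,.40],vel=.25)
manip.sleep(.3);st()
t=viewer.get_image("top")[:,:,::-1]
cv2.imwrite("pics/c5.png",cv2.resize(t[140:270,180:510],(800,315),interpolation=cv2.INTER_CUBIC))
s=viewer.get_image("side")[:,:,::-1]
cv2.imwrite("pics/c6.png",cv2.resize(s[120:270,260:440],(720,600),interpolation=cv2.INTER_CUBIC))
```

```text
t 33.73 p [ 3.500e-01 -2.000e-04  3.999e-01] F [-0.6  0.9  0.7] gap 0.0003 gf 0.0
```

View pics/c5.png

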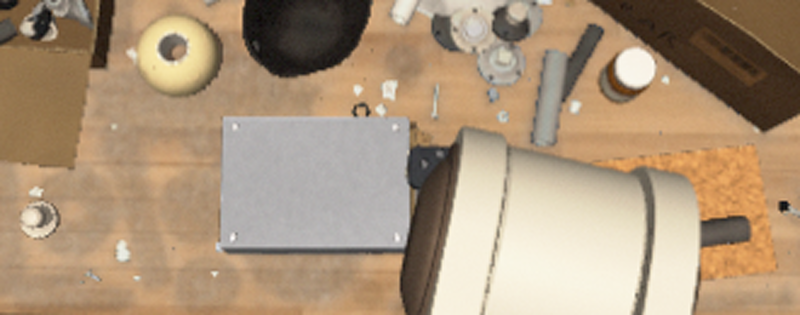

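The arm hides the view in that picture, and I've used all 10 views. I'll swing the arm aside and check by mask.

Run:
```python
from h import *
q=np.array(manip.current_q()); q[0]-=.9; manip.movej(q); manip.sleep(.2); st()
t=viewer.get_image("top")[:,:,::-1].copy(); V=cv2.cvtColor(t,cv2.COLOR_BGR2HSV)
m=np.zeros((400,640),np.uint8); m[195:262,420:505]=(V[195:262,420:505,2]<135)*255
m=cv2.morphologyEx(m,cv2.MORPH_OPEN,np.ones((3,3)))
c=max(cv2.findContours(m,0,2)[0],key=cv2.contourArea); b=cv2.boxPoints(cv2.minAreaRect(c)); w=px2w("top",b,.019)
print('tube',b.round(0).tolist(),w.round(4).tolist(),w.mean(0).round(4))
y=(V[:,:,0]>19)&(V[:,:,0]<27)&(V[:,:,1]>80)&(V[:,:,2]>200)
ys,xs=np.where(y[185:250,345:400]); print('wood cols',np.bincount(xs)[:20] if len(xs) else 0, 'rows',(ys.min()+185,ys.max()+185))
if len(xs): print('face y',px2w("top",[[345+np.bincount(xs).nonzero()[0].max()+.5,215]],.037))
print('mouth row',V[200,344:362].tolist())
print(w2px("top",[[.484,.0,.037],[.484,-.01,.037]]))
```

```text
t 35.2 p [0.2186 0.2733 0.3998] F [-0.4  0.5  0.2] gap 0.0006 gf 0.0
tube [[434.0, 234.0], [488.0, 228.0], [489.0, 239.0], [435.0, 246.0]] [[0.4398, -0.2311, 0.019], [0.4588, -0.385, 0.019], [0.4278, -0.3871, 0.019], [0.4093, -0.2337, 0.019]] [ 0.4339 -0.3092  0.019 ]
wood cols [0 0 0 0 0 0 7] rows (np.int64(229), np.int64(241))
face y [[ 0.48933652 -0.00098291  0.037     ]]
mouth row [[170, 4, 194], [8, 5, 197], [170, 4, 193], [10, 4, 189], [15, 9, 175], [18, 110, 135], [18, 118, 162], [18, 109, 164], [15, 99, 121], [15, 99, 194], [16, 97, 192], [18, 92, 172], [18, 109, 184], [14, 100, 197], [14, 104, 202], [15, 104, 202], [14, 107, 202], [16, 109, 203]]
[[351.14162316 216.93307255]
 [354.80374532 216.97287744]]
```

The board's outer face is at y ≈ 0, which is the fully home position. The tube lies wholly on the mat, with margins of about 15 mm or more.

```bash
python3 -c "
from bench import manip
print(manip.hand_in())"
```

```text
the job is handed in; nothing more can be done
None
```

The tube was drawn out over the tray's front board and set down wholly on the cork mat, and the tray was pushed fully home. I handed the job in at about 35 s; the result of the judging was not shown.

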